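# Assemble a live-cell imaging chamber

## Robot

A 6-joint arm with a two-finger parallel gripper is mounted at the origin on the work surface. World frame = base frame: x ahead of the robot, y to its left, z up, the work surface at z = 0. Lengths are in m, angles in rad, forces in N, time in s.
With the tool pointing down it reaches from about 0.275 to 0.825 m from the base axis. Payload 4.9 kg.
Tool frame: the origin (TCP) lies midway between the tips of the shut fingers; the grasp point (between the pads) lies 19 mm behind it (bot.grip_depth is the distance from the TCP to the grasp point, in m); z points along the fingers, y is the line along which they close (so a half turn about z gives the same grasp; the last joint's range is limited). The gripper opens to 85 mm and grips with 20 to 120 N. Pads are 22 mm wide; open, the fingers measure 114 mm over their backs; the gripper's body (76 mm by 85 mm) begins 54 mm behind the grasp point. The pads swing forward as they close: fully open they stand 13 mm farther back than shut.
Start: joints at [0.97, 0.326, -0.193, 1.052, 0, 1.437], TCP at [0.248, 0.491, 0.231] pointing down, gripper open.
Joint ranges: [-2.65, 2.65], [-0.97, 1.79], [-1.3, 1.35], [-1.93, 2.1], [-1.47, 1.37], [-3.14, 3.14]. Speed limits (rad/s): [2.57, 2.57, 3.14, 3.14, 3.14, 3.14].

## Interface

Orientations are given as a unit quaternion [w, x, y, z].
In Python, from cell import bot gives the robot as it stands. Calls block until the motion is done:
- bot.move_pose(position, orientation): joint-space move of the TCP to a pose.
- bot.move_linear(position, speed=0.15, rotation=None, until_force=None): straight line of the TCP; rotation=None keeps the orientation; speed is the mean speed in m/s. With until_force (N) it stops when the force on the tool has changed by that much, and returns True; else False.
- bot.goto_joints(angles): joint-space move.
- bot.set_gripper(opening, grasp_force=None): opening from 0.0 (shut) to 1.0 (fully open); grasp_force is the grip in N (None keeps the last); returns when the fingers have stopped.
- bot.wait(seconds).
- bot.solve_ik(position, orientation): joint angles nearest the present ones, or None.
- bot.camera(name): name is "scene" or "side" or "wrist"; returns the picture (480x640x3 uint8, red, green, blue); there is no depth.
- bot.calibration(name): a dict with "mtx" (3x3 intrinsics, pixels), "extrinsics" (4x4, takes a point from world to camera coordinates); the wrist camera has in their place "hand_eye" (4x4, takes a point from camera to tool coordinates, whose origin is the TCP and whose axes are the flange's). Camera axes: x right, y down, z forward; pixel columns grow to the right and rows downward; lengths in m; the calibration is good to about 2 mm. A picture is of the moment at which its call begins: read the wrist's pose just before it. calibration takes no time and is no camera call.
A pose or a line that the arm cannot do raises bot.PlanningError and nothing moves.
- bot.close_job(): hands the job in; it is judged then, once.
Trained networks look in the newest picture that a camera, given by its name, has taken for a name from the list of things; names that differ only in an ending like _2 or _b are one class to them, and where a whole thing is asked for, a point or a joint stands for the part that bears it (a point fixed in the world has none). Each returns a list of dicts, best first, with "confidence" (0 to 1); they miss things now and then, are a little off and sometimes report something else, mostly with a low value. They report only what shows in the picture. A call takes as long as a camera call. They do not tell look-alikes from the thing itself.
- bot.search_frame(camera, thing): "bbox" ([left, top, width, height] in pixels, round what is visible of it).
Readings, each from a call of its own:
- bot.read_clock(): time.
- bot.read_joint_positions(): joint angles.
- bot.read_joint_vel(): joint speeds.
- bot.read_joint_efforts(): joint torques, N m.
- bot.read_position(): TCP position.
- bot.read_tool_rot(): TCP orientation.
- bot.read_ft_force(): force on the tool from outside, world axes, zero at the start.
- bot.read_moment(): the same for the moment, N m.
- bot.read_gripper_width(): opening from 0.0 (shut) to 1.0 (fully open).
- bot.read_finger_force(): force on a finger pad.
Only numpy, scipy, OpenCV 4.12 (cv2) and the standard library are available. Lean on these libraries where they do the work, as an engineer would, in place of code of your own. Each camera call takes 0.05 s, during which the arm holds its last target. There are 200 camera calls.

## Task

Assemble the imaging chamber on its dark base plate from the bottom up, in this order: lay the aluminium adapter ring in the base's round recess, set the small dish inside the ring, put the steel hold-down ring on top of the dish, and last stand the white knobbed cover over the whole stack, flat on the base. Every part must sit fully home, level and released before the next is added; do not tip the small dish over, and leave the larger dish and the two little bottles where they stand.

Things in the scene. Friction and masses are not known exactly. Their poses are not given: they have to be found in the camera images.
- base: Chamber base: fixed dark steel plate, 110 x 110 mm, 14 mm high, flat on the bench, with a round blind recess in its middle, 72 mm across and 6 mm deep (its floor 8 mm above the bench). A black cable plug (22 mm) stands out of its +x side. Origin: centre of its underside, z up; the recess is centred on it.
- adapter: Adapter ring: aluminium, 64 mm outside diameter, 24 mm high, 120 g, lying flat. Bore 47 mm wide in the upper 14 mm, 28 mm in the lower 10 mm: a ledge lies 10 mm above its underside. Wide bore up at every start. In the recess (4 mm play all round) it stands 18 mm proud of the base's top. Origin: centre of its underside, z up.
- dish: Small dish: pale plastic, lidded culture dish, a plain closed round disc 40 mm in diameter, 26 mm high, 30 g. On the adapter's ledge (3.5 mm play all round) it stands 12 mm proud of the adapter's top. Upright at every start. Origin: centre of its underside, z up.
- clamp: Hold-down ring: bright steel, 52 mm outside diameter, 18 mm high, 130 g. Hole 28 mm wide in the upper 12 mm, 47 mm in the lower 6 mm: this skirt (down at every start) drops round the 40 mm dish, 3.5 mm play, until the inner step rests on the dish's top; its underside is then 20 mm above the dish's underside. Origin: centre of its underside, z up.
- cover: Cover: white plastic round cap, open side down, 80 mm outside and 74 mm inside diameter, inner height 48 mm, top face at 52 mm, 100 g. Black knob in the centre of the top: neck 12 mm wide from 52 to 56 mm, grip 18 mm wide from 56 to 72 mm. It goes round the adapter ring and stands on the base's top, 14 mm above the bench. Origin: centre of its lower rim, z up.
- large_dish: Larger dish: pale lidded culture dish like the small one but 60 mm in diameter and 22 mm high, loose; not needed, to be left alone. Origin: centre of its underside, z up.
- bottle_left: Little amber bottle with a white cap, 24 mm in diameter, 45 mm high with its cap, loose, standing among the parts on the left (+y); to be left alone. Origin: centre of its underside, z up.
- bottle_right: Little bottle like the other, 24 mm in diameter, 45 mm high, loose, standing among the parts on the right (-y); to be left alone. Origin: centre of its underside, z up.
Things that resemble listed ones, but are neither listed nor needed, are in the scene too. What is shaped like the clamp but pink or purple is not meant. Leave any brown or pink look-alike of the adapter alone.

How it is judged:
On the way, in this order (a step that is already met when the one before it is completed fails the run):
1. the adapter ring lies flat in the round recess of the chamber base, released (z of adapter in the frame of base between 0.006 and 0.01 m and horizontal distance between adapter and base below 0.0055 m and angle between adapter's own z axis and vertical below 0.06 rad and contact force between the fingers and adapter below 0.2 N), for 0.2 s.
2. the small dish sits upright inside the adapter ring, on its ledge, released (z of dish in the frame of adapter between 0.008 and 0.012 m and horizontal distance between dish and adapter below 0.0055 m and angle between dish's own z axis and vertical below 0.06 rad and contact force between the fingers and dish below 0.2 N), for 0.2 s.
3. the hold-down ring sits level on top of the small dish, its skirt around the dish, released (z of clamp in the frame of dish between 0.018 and 0.022 m and horizontal distance between clamp and dish below 0.0055 m and angle between clamp's own z axis and vertical below 0.06 rad and contact force between the fingers and clamp below 0.2 N), for 0.2 s.
4. the cover stands on the chamber base over the whole stack, released (z of cover in the frame of base between 0.012 and 0.016 m and horizontal distance between cover and base below 0.012 m and angle between cover's own z axis and vertical below 0.06 rad and contact force between the fingers and cover below 0.2 N), for 0.2 s.
At the end, for the whole second after the job is handed in: All released and at rest, level within 0.06 rad and within 2 mm of fully home: ring in the base recess, small dish in the ring, hold-down ring on the dish (each within 5.5 mm of centre on the part below), cover standing on the base within 12 mm of its centre (all of step 1 and all of step 2 and all of step 3 and all of step 4 and linear speed of each of adapter, dish, clamp, cover below 0.02 m/s); the robot touches nothing.
It fails at once if the small dish is tipped over (leans more than 0.6 rad) (angle between dish's own z axis and vertical above 0.6 rad).
It fails at once if the larger dish is moved more than 20 mm (distance of large_dish from where it was at the start of the episode above 0.02 m).
It fails at once if the left bottle is moved more than 20 mm (distance of bottle_left from where it was at the start of the episode above 0.02 m).
It fails at once if the right bottle is moved more than 20 mm (distance of bottle_right from where it was at the start of the episode above 0.02 m).
It fails at once if a little bottle is knocked over (angle between any of bottle_left, bottle_right's own z axis and vertical above 0.5 rad).
It also fails if it takes over 112 s, if anything falls off the work surface, if the arm or the gripper's body presses on something with over 40 N, if the wrist force passes 120 N, or if a joint passes its speed limit or range.

## Working session

There is one attempt and no reset: what is moved stays moved. The work goes in short steps, each a Python script; the robot and the scene stay as the last script left them, time stands still between calls to the robot, and variables do not carry over. Pictures are saved under pics/ and viewed, at most 14 in all, crops included, and the job is handed in when it is done.

```bash
ls; mkdir -p pics; python3 - <<'E'
from cell import bot
import cv2, numpy as np
for n in ["scene","side"]:
    im=bot.camera(n); cv2.imwrite(f"pics/{n}0.png",im[...,::-1])
    c=bot.calibration(n); print(n,np.round(c["mtx"],1).tolist(),np.round(c["extrinsics"],3).tolist())
    for t in ["base","adapter","dish","clamp","cover","large_dish","bottle_left"]:
        print(t,[(np.round(d["bbox"]).astype(int).tolist(),round(d["confidence"],2)) for d in bot.search_frame(n,t)])
print(np.round(bot.calibration("wrist")["hand_eye"],4).tolist(),np.round(bot.calibration("wrist")["mtx"],1).tolist())
print(bot.read_clock(),bot.read_tool_rot(),bot.grip_depth)
E
```

```text
pics
scene [[508.7, 0.0, 325.3], [0.0, 508.7, 241.9], [0.0, 0.0, 1.0]] [[-0.573, 0.82, 0.003, 0.304], [0.449, 0.317, -0.836, -0.235], [-0.686, -0.478, -0.549, 1.348], [0.0, 0.0, 0.0, 1.0]]
base [([230, 182, 63, 31], 0.75)]
adapter [([455, 288, 45, 38], 0.94), ([376, 294, 40, 36], 0.65), ([346, 339, 47, 47], 0.63)]
dish [([202, 220, 25, 18], 0.94), ([286, 256, 28, 25], 0.4)]
clamp [([222, 263, 31, 28], 0.79), ([286, 256, 28, 24], 0.78), ([264, 293, 31, 29], 0.7)]
cover [([336, 191, 44, 47], 0.68)]
large_dish [([429, 248, 34, 28], 0.7)]
bottle_left [([362, 247, 15, 26], 0.64)]
side [[573.2, 0.0, 324.9], [0.0, 573.2, 240.7], [0.0, 0.0, 1.0]] [[0.988, -0.156, 0.02, -0.592], [-0.056, -0.469, -0.881, 0.076], [0.147, 0.869, -0.472, 1.01], [0.0, 0.0, 0.0, 1.0]]
base [([215, 304, 108, 66], 0.56)]
adapter [([313, 200, 29, 22], 0.89), ([277, 184, 20, 18], 0.77), ([362, 193, 29, 19], 0.58)]
dish [([351, 304, 25, 23], 0.6)]
clamp [([379, 231, 26, 18], 0.82), ([333, 243, 28, 22], 0.75), ([380, 259, 29, 21], 0.56)]
cover [([220, 228, 44, 43], 0.89)]
large_dish [([240, 204, 28, 20], 0.83)]
bottle_left [([242, 202, 31, 18], 0.55), ([288, 218, 15, 22], 0.47)]
[[-0.0007, -0.9603, -0.2791, 0.0719], [1.0, -0.0006, -0.0004, -0.0003], [0.0002, -0.2791, 0.9603, -0.1416], [0.0, 0.0, 0.0, 1.0]] [[394.7, 0.0, 324.6], [0.0, 394.7, 231.5], [0.0, 0.0, 1.0]]
0.8 [3.93814899e-06 2.31287912e-01 9.72885349e-01 9.47611644e-06] 0.0187
```

View pics/scene0.png

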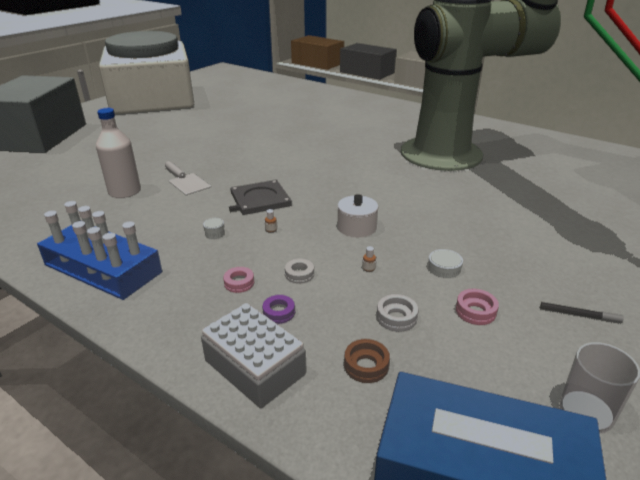

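View pics/side0.png

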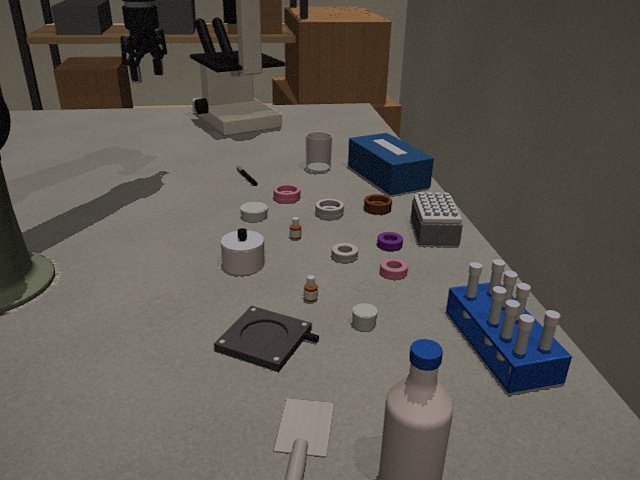

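The scene picture shows these candidates:
- **Adapter-like:** silver (397,312), pink (477,306) and brown (367,360). Silver is the aluminium one.
- **Clamp-like:** steel (299,270), pink (239,280) and purple (279,308). Steel is the one meant.
- **Dishes:** small (214,229) and large (445,263).
- **Others:** cover (357,215), base (261,196), bottles (271,222) and (369,260).

Next I'll locate them coarsely from both cameras.

```bash
cat > h.py <<'E'
from cell import bot
import cv2, numpy as np
from scipy.spatial.transform import Rotation as R
def T_wrist():
    p=bot.read_position(); q=bot.read_tool_rot()
    T=np.eye(4); T[:3,:3]=R.from_quat(q,scalar_first=True).as_matrix(); T[:3,3]=p
    return T@bot.calibration("wrist")["hand_eye"]
def cam(n):
    "camera -> world"
    return T_wrist() if n=="wrist" else np.linalg.inv(bot.calibration(n)["extrinsics"])
def plane(uv,T,K,z):
    d=T[:3,:3]@np.linalg.solve(K,[uv[0],uv[1],1]); o=T[:3,3]
    return (o+d*(z-o[2])/d[2])
def proj(P,T,K):
    c=np.linalg.inv(T)@np.append(P,1); return (K@c[:3]/c[2])[:2]
def down(yaw):
    "tool down; yaw = world angle of tool x axis"
    return R.from_matrix(np.array([[np.cos(yaw),np.sin(yaw),0],[np.sin(yaw),-np.cos(yaw),0],[0,0,-1]])).as_quat(scalar_first=True)
E
python3 - <<'E'
from h import *
S={"base":((261,196.5),None,.010),"adapter":((397,312),(329,209),.012),"dish":((214.5,229),(364,317),.013),"clamp":((300,270),(344,253.5),.009),
"cover":((357,214),(242,250),.036),"large":((445,263),(254,212),.011),"bot_a":((271,222),(311,290),.022),"bot_b":((369,260),(295.5,229),.022),
"pinkclamp":((239,280),(394,269),.009),"purple":((279,308),(390,242),.009),"pinkad":((477,306),(287,194),.012),"brown":((367,360),(378,204),.012)}
for k,(a,b,z) in S.items():
    print(k,[np.round(plane(p,cam(n),bot.calibration(n)["mtx"],z)[:2],3).tolist() for n,p in(("scene",a),("side",b)) if p])
T=cam("side");K=bot.calibration("side")["mtx"]
print("base side",plane((264,334),T,K,.014))
for y in(-1.57,-.78,0,.78,1.57,3.14):print(y,bot.solve_ik([.5,0,.2],down(y)))
print(R.from_quat(bot.read_tool_rot(),scalar_first=True).as_matrix().round(2))
E
```

```text
base [[0.471, -0.215]]
adapter [[0.641, 0.215], [0.643, 0.215]]
dish [[0.63, -0.197], [0.632, -0.199]]
clamp [[0.637, 0.02], [0.64, 0.016]]
cover [[0.453, 0.022], [0.444, 0.005]]
large [[0.473, 0.221], [0.476, 0.22]]
bot_a [[0.557, -0.113], [0.556, -0.124]]
bot_b [[0.557, 0.113], [0.555, 0.106]]
pinkclamp [[0.72, -0.048], [0.721, -0.053]]
purple [[0.737, 0.055], [0.741, 0.052]]
pinkad [[0.554, 0.312], [0.558, 0.309]]
brown [[0.755, 0.228], [0.759, 0.229]]
base side [ 0.46970907 -0.22413211  0.014     ]
-1.57 [-0.14773684  0.25905539 -0.37058943  0.94115151  0.         -1.71932949]
-0.78 [-0.14773684  0.25905539 -0.37058943  0.94115151  0.         -2.50932949]
0 [-0.14773684  0.25905539 -0.37058943  0.94115151  0.          2.99385582]
0.78 [-0.14773684  0.25905539 -0.37058943  0.94115151  0.          2.21385582]
1.57 [-0.14773684  0.25905539 -0.37058943  0.94115151  0.          1.42385582]
3.14 [-0.14773684  0.25905539 -0.37058943  0.94115151  0.         -0.14614418]
[[-0.89  0.45  0.  ]
 [ 0.45  0.89  0.  ]
 [-0.    0.   -1.  ]]
```

```bash
python3 - <<'E'
from h import *
K=bot.calibration("wrist")["mtx"]
V=[("adapter",.642,.215,np.pi),("clamp",.638,.018,np.pi),("dish",.631,-.198,np.pi),("base",.470,-.218,np.pi),("base0",.470,-.218,0),("cover",.449,.013,np.pi)]
D={}
ims=[]
for n,x,y,w in V:
    bot.move_pose([x,y,.16],down(w)); bot.wait(.2)
    T=T_wrist(); im=bot.camera("wrist"); D[n]=T
    cv2.imwrite(f"pics/w_{n}.png",im[...,::-1]); c=proj(np.array([x,y,.02]),T,K)
    ims.append(im)
    print(n,c.round(),[(np.round(d["bbox"]).tolist(),round(d["confidence"],2)) for d in bot.search_frame("wrist",n.rstrip("0"))],np.linalg.norm(bot.read_position()-[x,y,.16]))
np.savez("T.npz",K=K,**D)
m=np.vstack([np.hstack(ims[:3]),np.hstack(ims[3:])])
cv2.imwrite("pics/m1.png",cv2.resize(m,(800,400),interpolation=cv2.INTER_AREA)[...,::-1])
print(bot.read_clock())
E
```

```text
adapter [323. 219.] [([300.0, 307.0, 78.0, 85.0], 0.91), ([279.0, 173.0, 83.0, 91.0], 0.85), ([413.0, 44.0, 98.0, 102.0], 0.79), ([27.0, 177.0, 85.0, 73.0], 0.35)] 0.0007534136546753667
clamp [322. 218.] [([206.0, 278.0, 65.0, 65.0], 0.94), ([334.0, 298.0, 60.0, 65.0], 0.91), ([290.0, 181.0, 68.0, 74.0], 0.86)] 0.0014226281259851268
dish [322. 218.] [([292.0, 187.0, 58.0, 60.0], 0.63)] 0.001526219985185167
base [325. 217.] [([221.0, 108.0, 203.0, 202.0], 0.82)] 0.000900620538812597
base0 [325. 216.] [([230.0, 102.0, 202.0, 204.0], 0.85)] 8.399965369987317e-06
cover [325. 219.] [([272.0, 155.0, 117.0, 123.0], 0.61)] 0.00011697316478842601
11.6917
```

View pics/m1.png

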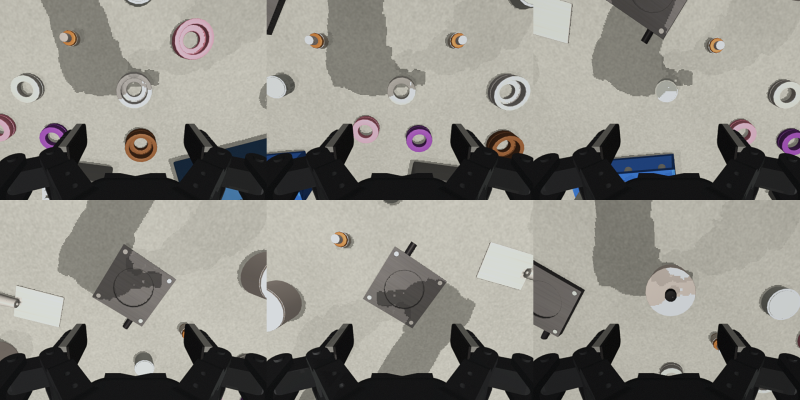

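The montage shows the silver adapter at (135,90) in tile 1, with pink at (192,38) and brown at (140,145) as its look-alikes. The steel clamp is at (402,90) in tile 2, with pink and purple below it. The dish is at (666,91), the base at (134,280) turned about 30°, and the cover at (670,291). Next I'll fit rims of known size and check them in enlarged crops.

```bash
cat > fit.py <<'E'
from h import *
from scipy.ndimage import map_coordinates
a=np.linspace(0,2*np.pi,180,endpoint=False); C=np.stack([np.cos(a),np.sin(a)],1)
def pr(P,T,K):
    c=(P-T[:3,3])@T[:3,:3]; q=c@K.T; return q[:,:2]/q[:,2:]
def ring(x,y,r,z): return np.column_stack([x+r*C[:,0],y+r*C[:,1],np.full(len(a),z)])
CIR={"adapter":[(.032,.024),(.0235,.024)],"clamp":[(.026,.018),(.014,.018)],"dish":[(.020,.026)],"base":[(.036,.014)],"cover":[(.040,.052),(.009,.072)]}
def fit(im,T,K,n,x0,y0,z0=0,rng=.012,circ=None):
    g=cv2.GaussianBlur(im,(0,0),.8).astype(float)
    def score(x,y):
        s=0
        for r,z in circ or CIR[n]:
            d=0
            A=pr(ring(x,y,r-.0012,z+z0),T,K); B=pr(ring(x,y,r+.0012,z+z0),T,K)
            for c in range(3):
                f=lambda P:map_coordinates(g[...,c],[P[:,1],P[:,0]],order=1,mode="nearest")
                d=d+np.abs(f(A)-f(B))
            s+=np.sqrt(d).mean()
        return s
    for st,w in((.001,rng),(.00025,.0012)):
        v=np.arange(-w,w+1e-9,st)
        s,x0,y0=max((score(x0+i,y0+j),x0+i,y0+j) for i in v for j in v)
    return x0,y0,s
def overlay(im,T,K,n,x,y,z0=0,half=55,size=266):
    o=im.copy(); k=4
    c=pr(np.array([[x,y,.02+z0]]),T,K)[0]
    u,v=(np.round(c)-half).astype(int)
    o=cv2.resize(o[v:v+2*half,u:u+2*half],None,fx=k,fy=k,interpolation=cv2.INTER_CUBIC)
    for r,z in CIR[n]: cv2.polylines(o,[np.int32(((pr(ring(x,y,r,z+z0),T,K)-[u,v]+.5)*k).round())],True,(255,0,0),1)
    return cv2.resize(o,(size,size),interpolation=cv2.INTER_AREA)
E
python3 - <<'E'
from fit import *
D=np.load("T.npz");K=D["K"]
G={"adapter":(.642,.215),"clamp":(.638,.018),"dish":(.631,-.198),"base":(.470,-.218),"base0":(.470,-.218),"cover":(.449,.013)}
t=[]
for k,g in G.items():
    im=cv2.imread(f"pics/w_{k}.png")[...,::-1]; n=k.rstrip("0")
    x,y,s=fit(im,D[k],K,n,*g); print(k,round(x,4),round(y,4),round(s,2))
    t.append(overlay(im,D[k],K,n,x,y,half=75 if n in("base","cover") else 55))
cv2.imwrite("pics/m2.png",np.vstack([np.hstack(t[:3]),np.hstack(t[3:])])[...,::-1])
E
```

```text
adapter 0.6416 0.2138 21.28
clamp 0.6393 0.0186 21.05
dish 0.6303 -0.1997 10.57
base 0.468 -0.2222 8.56
base0 0.468 -0.2232 7.82
cover 0.442 0.0161 27.48
```

View pics/m2.png

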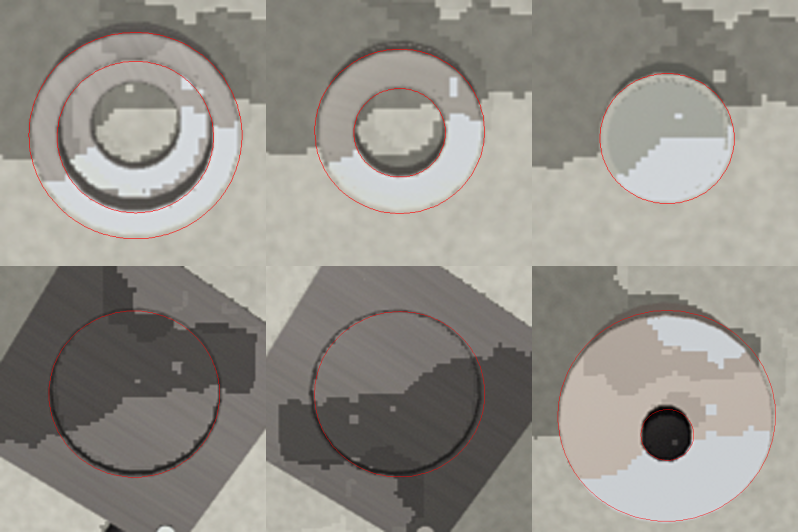

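All rims fit within about a millimetre, and the crops confirm the plain metal adapter and clamp. The two base views, taken a half turn apart, agree to 1 mm. Picking the adapter now.

```bash
cat >> fit.py <<'E'
Q=down(np.pi); H=.15; BX,BY=.468,-.2227
def pick(x,y,ztcp,force,pre=1.0):
    bot.set_gripper(pre)
    bot.move_pose([x,y,H],Q); bot.move_linear([x,y,ztcp+.03],.2); bot.move_linear([x,y,ztcp],.06)
    bot.set_gripper(0,force); bot.wait(.2)
    print("grip",bot.read_gripper_width()*85,bot.read_finger_force())
    bot.move_linear([x,y,H],.15); print("lift",bot.read_gripper_width()*85,bot.read_finger_force(),bot.read_ft_force().round(2))
def look(n,x,y,z0,h=H,circ=None):
    bot.wait(.2); T=T_wrist(); K=bot.calibration("wrist")["mtx"]; im=bot.camera("wrist")
    r=fit(im,T,K,n,x,y,z0,circ=circ); print(n,np.round(r,4)); return r,im,T,K
E
python3 - <<'E'
from fit import *
ax,ay,zt=.6416,.2138-.0005,.0015
pick(ax,ay,zt,40)
bot.move_pose([BX,BY,H],Q)
bot.move_linear([BX,BY,.008+zt+.012],.15); hit=bot.move_linear([BX,BY,.008+zt+.0005],.03,until_force=6)
print(hit,bot.read_position(),bot.read_ft_force().round(2))
bot.set_gripper(1.0); bot.wait(.2)
bot.move_linear([BX,BY,.06],.1); bot.move_linear([BX,BY,.16],.2)
r,im,T,K=look("adapter",BX,BY,.008)
cv2.imwrite("pics/p1.png",overlay(im,T,K,"adapter",r[0],r[1],.008,half=75,size=500)[...,::-1])
print(bot.read_clock())
E
```

```text
grip 62.25593126955092 44.37646084232256
lift 62.081815302253894 43.88857562793419 [-0.87 -0.54 -1.59]
True [ 0.46823846 -0.2228834   0.01042976] [-0.18  0.2   4.8 ]
adapter [ 0.4676 -0.2229 26.9668]
21.3083
```

View pics/p1.png

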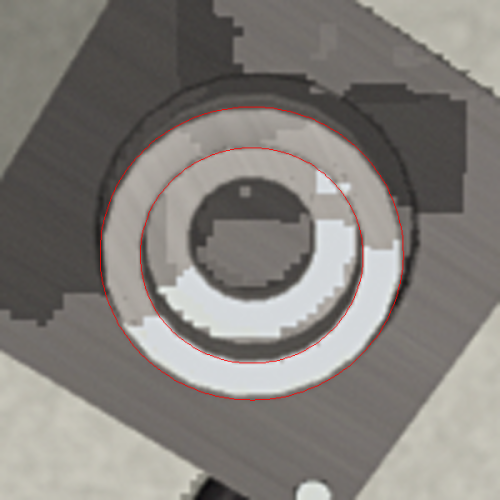

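The adapter lies flat and centred in the recess. Next, the dish.

```bash
python3 - <<'E'
from fit import *
px,py=.4676,-.2232; zt=.013
pick(.6303,-.2002,zt,25,.8)
bot.move_pose([px,py,H],Q)
bot.move_linear([px,py,.018+zt+.020],.15); hit=bot.move_linear([px,py,.018+zt+.0005],.03,until_force=5)
print(hit,bot.read_position(),bot.read_ft_force().round(2))
bot.set_gripper(.75); bot.wait(.2)
bot.move_linear([px,py,.08],.1); bot.move_linear([px,py,.16],.2)
r,im,T,K=look("dish",px,py,.018)
cv2.imwrite("pics/p2.png",overlay(im,T,K,"dish",r[0],r[1],.018,half=75,size=500)[...,::-1])
r2=fit(im,T,K,"adapter",px,py,.008,circ=[(.032,.024)]);print(r2)
print(bot.read_clock())
E
```

```text
grip 38.7140119887425 25.42810946702957
lift 38.96120141079681 25.2157124876976 [-0.01  0.26 -0.49]
True [ 0.46721899 -0.22298862  0.03155788] [-0.18  0.43  4.16]
dish [ 0.4674 -0.2232 11.2024]
(np.float64(0.46715), np.float64(-0.22290000000000001), np.float64(14.373707113933516))
29.4583
```

View pics/p2.png

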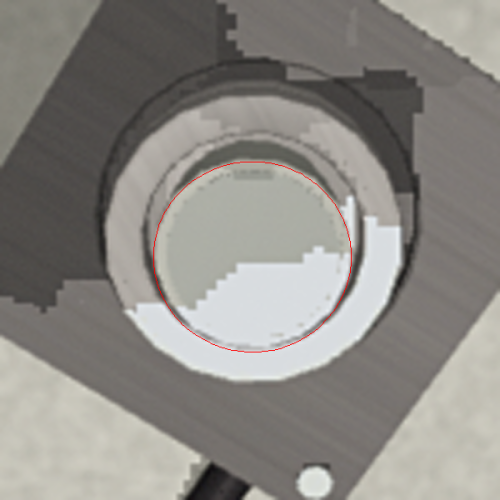

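The dish sits in the ring, centred within 0.5 mm and with its rim at the expected height. Next, the clamp.

```bash
python3 - <<'E'
from fit import *
px,py=.4674,-.2236; zt=.002
pick(.6393,.0181,zt,35,1.0)
bot.move_pose([px,py,H],Q)
bot.move_linear([px,py,.038+zt+.012],.15); hit=bot.move_linear([px,py,.038+zt+.0005],.03,until_force=5)
print(hit,bot.read_position(),bot.read_ft_force().round(2))
bot.set_gripper(.85); bot.wait(.2)
bot.move_linear([px,py,.09],.1); bot.move_linear([px,py,.16],.2)
r,im,T,K=look("clamp",px,py,.038)
cv2.imwrite("pics/p3.png",overlay(im,T,K,"clamp",r[0],r[1],.038,half=75,size=500)[...,::-1])
print(bot.read_clock())
E
```

```text
grip 50.61415189273203 36.28236964344978
lift 50.26764756364854 36.68850295012817 [-0.66  0.58 -1.81]
True [ 0.46763936 -0.22379559  0.04083156] [0.08 0.04 5.18]
clamp [ 0.4674 -0.2243 23.4832]
38.425
```

View pics/p3.png

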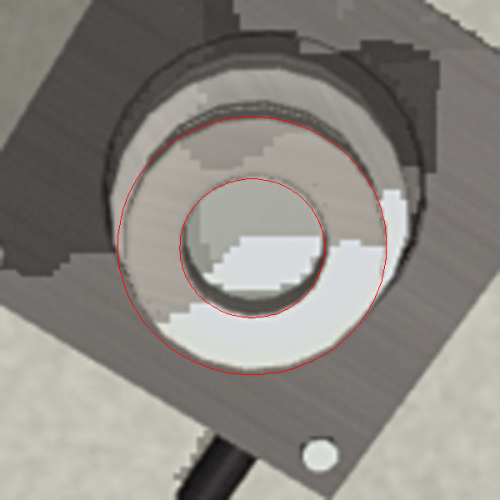

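The clamp is seated on the dish, with the fitted rim at home height and about 0.7 mm off centre. Last, the cover.

```bash
python3 - <<'E'
from fit import *
px,py=.4676,-.2236; zt=.0575
pick(.442,.0156,zt,40,.5)
bot.move_pose([px,py,H],Q)
bot.move_linear([px,py,.014+zt+.047],.1); hit=bot.move_linear([px,py,.014+zt+.010],.08,until_force=8)
print(hit,bot.read_position())
hit=bot.move_linear([px,py,.014+zt],.03,until_force=5)
print(hit,bot.read_position(),bot.read_ft_force().round(2))
bot.set_gripper(.5); bot.wait(.2)
bot.move_linear([px,py,.11],.1); bot.move_linear([px,py,.19],.2)
r,im,T,K=look("cover",px,py,.014)
a=overlay(im,T,K,"cover",r[0],r[1],.014,half=100,size=400)
s=bot.camera("side")[215:395,180:420]; s=cv2.resize(s,(400,300))
s=np.vstack([s,np.zeros((100,400,3),np.uint8)])
cv2.imwrite("pics/p4.png",np.hstack([a,s])[...,::-1]); print(bot.read_clock())
E
```

```text
grip 16.0515436832391 39.00027394294739
lift 15.864649810708507 39.01733994483948 [-0.11 -0.24 -1.54]
False [ 0.46775185 -0.22372466  0.08170395]
True [ 0.46797488 -0.22389312  0.07194501] [-0.73  0.34  4.59]
cover [ 0.4679 -0.2238 31.6131]
46.575
```

View pics/p4.png

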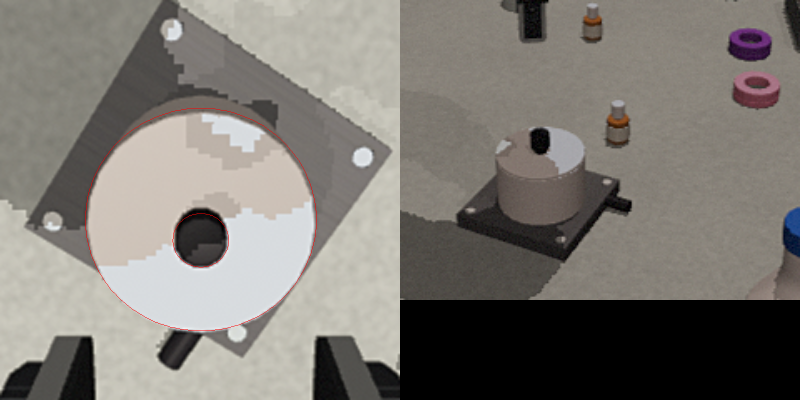

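The cover stands level on the base and centred, the bottles are upright, and the gripper is clear, so I'm handing in.

```bash
python3 -c "
from cell import bot
print(bot.close_job())"
```

```text
the job is handed in; nothing more can be done
None
```

The chamber is assembled in order (adapter ring, small dish, hold-down ring, cover); the camera check after each placement showed the part seated, level and centred within about 1 mm, and I handed the job in at about 47 s (no verdict was returned).

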